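# Push the sample rack home on the shaker and snap its clamp shut

### The arm

A 6-joint arm with a two-finger parallel gripper is mounted at the origin on the work surface. World frame = base frame: x ahead of the robot, y to its left, z up, the work surface at z = 0. Lengths are in m, angles in rad, forces in N, time in s.
With the tool pointing down it reaches from about 0.425 to 1.125 m from the base axis. Payload 14.9 kg.
Tool frame: the origin (TCP) lies between the finger pads; the fingertips stand 17 mm ahead of it and the grasp point (between the pads) lies 2 mm behind it; z points along the fingers, y is the line along which they close (so a half turn about z gives the same grasp; the last joint's range is limited). The gripper opens to 91 mm and grips with 3 to 60 N. Pads are 32 mm wide; open, the fingers measure 118 mm over their backs; the gripper's body (76 mm by 178 mm) begins 60 mm behind the grasp point.
Start: joints at [1.079, 0.379, 1.734, -0, 1.028, -0.033], TCP at [0.31, 0.628, 0.231] pointing down, gripper open.
Joint ranges: [-2.77, 2.77], [-0.74, 2.19], [0, 2.66], [-1.06, 4.2], [0.31, 2.87], [-3.08, 3.08]. Speed limits (rad/s): [1.89, 1.89, 2.39, 3.14, 3.14, 3.14].

### API

Orientations are given as a rotation vector (axis times angle).
In Python, from workcell import bot, optics gives the robot as it stands. The module is installed in compiled form; this text tells all that it offers.
- The arm moves only by the tool play_rows, never from a script. Its argument "plan" is a list of rows, each an object with "grip": the gripper command: -1 is fully open, 1 is shut, values between are in proportion; "translation": the shift along the tool's x, y, z in units of 40 mm (1.0 is 40 mm), a list of three; "twist": the turn about the tool's z in units of 0.08 rad (1.0 is 0.08 rad). In form: [{"grip": grip, "translation": [tx, ty, tz], "twist": twist}, ...]. A call has 1 to 5 rows; each row shifts and turns the commanded pose from where the row before left it, along the tool's axes as they then stand; what a row does not reach is not made up. A row lasts 1/8 s, in which the tool goes at most 62.5 mm and 10.7 degrees, less where a joint would pass 70% of its speed; a pose out of reach is approached as far as the arm can. A call with a number of a shift or a turn outside -1 to 1 is refused whole. A call with a gripper value outside its range is refused whole. The fingers move at their own pace and stop on an object; the grip force is fixed at half the most. Time passes only in rows, so rows that do not move let the fingers close. It gives the time, the measured TCP pose, the force, the opening and the grip force at its end, in the units of the state.
- bot.state(): the state, without advancing time (a new reading comes with each control period).
- optics.read_camera(name): name is "side" or "top" or "wrist"; returns (picture, depth): 420x560x3 uint8, red, green, blue; 420x560 float32, m along the optical axis (not along the pixel's ray), 0 where there is no reading.
- optics.calibration(name): a dict with "fx", "fy", "cx", "cy" (pixels), "distortion" ([k1, k2, p1, p2, k3] as OpenCV has them; the pictures are not rectified), "extrinsics" (4x4, takes a point from camera to world coordinates). Camera axes: x right, y down, z forward; pixel columns grow to the right and rows downward; lengths in m; the calibration is good to about 2 mm. A picture is of the moment at which its call begins: read the wrist's pose just before it. calibration takes no time and is no camera call; for the wrist camera it gives the pose at the moment of the call.
- bot.close_job(): hands the job in; it is judged then, once.
The state is a dict: "clock": time; "qpos": joint angles; "joint_velocities": joint speeds; "tau": joint torques, N m; "tcp_pos": TCP position; "tcp_rot": TCP orientation; "wrist_force": force on the tool from outside, world axes, zero at the start; "wrist_torque": the same for the moment, N m; "opening": finger opening in m; "finger_force": force on a finger pad.
Only numpy, scipy, OpenCV 4.12 (cv2) and the standard library are available. Lean on these libraries where they do the work, as an engineer would, in place of code of your own. Each camera call takes 0.05 s, during which the arm holds its last target. There are 200 camera calls.

### The job

On the lab shaker stand two like racks, one full of capped tubes and one empty. Push the full rack, without lifting it, along its lane until it is fully home against the end stop at the far end, then push that lane's clamp lever over its centre towards the rack, so that it snaps down onto the rack. Do not disturb the empty rack, its open clamp or anything else on the bench.

Things in the scene. Friction and masses are not known exactly. Their poses are not given: they have to be found in the camera images.
- shaker: orbital shaker (deck kept still, fixed to the bench), white housing, grey deck 280 x 290 mm. Origin: on the bench under its centre; deck top 85 mm up. Its +x points away from the robot (turned up to 0.3 rad), +y left. Two lanes run along x, centred at y = 0.070 (left) and -0.070 (right), each between 12 mm high steel rails from x = -0.091 to 0.034, 96 mm apart
- stop_left (a point): left lane's end stop: middle of its near face, on the deck (x = 0.033 in the shaker's frame). A steel wall 22 mm high. Behind it stands the clamp's bracket, up to 155 mm above the bench, x from 0.039 to 0.083, 44 mm wide
- stop_right (a point): right lane's end stop: middle of its near face, on the deck (x = 0.033 in the shaker's frame). A steel wall 22 mm high. Behind it stands the clamp's bracket, up to 155 mm above the bench, x from 0.039 to 0.083, 44 mm wide
- loaded_rack_mid (a point): centre of the full rack (20 mm above its underside): a loose white block 66 mm (along the lane) x 90 x 40 mm high holding 12 blue-capped tubes, caps 8 mm above its top, with a bare strip in the middle where the clamp's foot lands. It stands in either lane, 18 to 38 mm short of the end stop; home, it is at x = 0 in the shaker's frame. About 0.2 kg
- empty_rack_mid (a point): centre of the empty rack (20 mm above its underside), the same white block without tubes (only dark holes in its top), loose in the other lane. To be left alone
- clamp_left (a joint): over-centre clamp of the left lane, rad: 0 = open (lever leans 30 deg back from upright, away from the rack), 2.09 = closed (level, pointing to the shaker's -x, its rubber foot on the rack's middle). A spring drives it off the middle: below 0.95 it returns open, above 1.15 it snaps shut by itself. 2 to 3 N at the tip starts it. Hinge along the shaker's y, at [0.055, 0.070, 0.143] in its frame
- clamp_right (a joint): over-centre clamp of the right lane, rad: 0 = open (lever leans 30 deg back from upright, away from the rack), 2.09 = closed (level, pointing to the shaker's -x, its rubber foot on the rack's middle). A spring drives it off the middle: below 0.95 it returns open, above 1.15 it snaps shut by itself. 2 to 3 N at the tip starts it. Hinge along the shaker's y, at [0.055, -0.070, 0.143] in its frame
- clamp_left_tip (a point): centre of the crossbar at the free end of the left lane's clamp lever, 85 mm from the hinge; the crossbar is 44 mm long (along the shaker's y) and 12 mm thick, the lever a 10 mm round bar. Open, it stands at [0.0975, 0.070, 0.217] in the shaker's frame and is pushed from behind, from the shaker's +x side towards -x
- clamp_right_tip (a point): centre of the crossbar at the free end of the right lane's clamp lever, 85 mm from the hinge; the crossbar is 44 mm long (along the shaker's y) and 12 mm thick, the lever a 10 mm round bar. Open, it stands at [0.0975, -0.070, 0.217] in the shaker's frame and is pushed from behind, from the shaker's +x side towards -x
- vial_mid (a point): middle of a small glass vial, 20 mm across, 42 mm high, loose on the shaker's deck at the near edge, between the lanes. To be left alone
- reagent_mid (a point): middle of an amber bottle, 72 mm across, 150 mm high, on the bench to the left. To be left alone
- white_jar_mid (a point): middle of a white jar, 64 mm across, 100 mm high, on the bench to the left. To be left alone
- beaker_mid (a point): middle of a glass beaker, 72 mm across, 90 mm high, on the bench to the right. To be left alone
- flask_mid (a point): middle of a conical flask, 80 mm across, 120 mm high, on the bench to the right. To be left alone
- marker_mid (a point): a marker pen lying on the bench to the right, 135 mm long, 16 mm thick. To be left alone
- loaded_rack: the full rack itself; origin at the centre of its underside, its x along the lane

How it is judged:
By the outcome, as a careful person would: the job done as asked, in the order asked, and still so for the second after the job is handed in, with the robot touching nothing.
It also fails if it takes over 42 s, if anything falls off the work surface, if the arm or the gripper's body presses on something with over 40 N, if the wrist force passes 120 N, or if a joint passes its speed limit or range.

## Working session

There is one attempt and no reset: what is moved stays moved. The work goes in short steps, Python scripts to look and compute and a tool call to move; the robot and the scene stay as the last step left them, time stands still between calls to the robot, and variables do not carry over. Pictures are saved under pics/ and viewed, at most 10 in all, crops included, and the job is handed in when it is done.

Besides the shell and the picture viewer there is one more tool, called after "Emit:" by a JSON object that holds its "op" and its "data", one argument or row to a line. play_rows: Moves the arm, as the interface text tells. Its arguments: {"type":"object","properties":{"plan":{"type":"array"}},"required":["plan"]}

```bash
mkdir -p pics; python3 - <<'E'
from workcell import bot, optics
import cv2,numpy as np
s=bot.state(); print({k:np.round(v,3) for k,v in s.items()})
for n in ("top","side"):
    im,d=optics.read_camera(n); np.savez(f"{n}.npz",im=im,d=d)
    cv2.imwrite(f"pics/{n}0.png",im[:,:,::-1]); c=optics.calibration(n); print(n,{k:np.round(v,3).tolist() for k,v in c.items()})
E
```

```text
{'clock': np.float64(0.0), 'qpos': array([ 1.079,  0.379,  1.735,  0.   ,  1.028, -0.033]), 'joint_velocities': array([-0.   ,  0.   , -0.   , -0.   ,  0.001, -0.002]), 'tau': array([ 2.0000e-03, -7.6371e+01, -4.3437e+01,  6.5000e-02,  4.2000e-02,
       -0.0000e+00]), 'tcp_pos': array([0.31 , 0.627, 0.23 ]), 'tcp_rot': array([-7.140e-01, -3.059e+00,  2.000e-03]), 'wrist_force': array([-0.775, -1.454,  0.329]), 'wrist_torque': array([-0.012, -0.034,  0.008]), 'finger_force': np.float64(0.0), 'opening': np.float64(0.091)}
top {'fx': 486.734, 'fy': 486.734, 'cx': 268.747, 'cy': 211.382, 'distortion': [-0.161, 0.0, 0.0, 0.0, 0.0], 'extrinsics': [[0.023, -0.988, 0.155, 0.352], [-1.0, -0.024, -0.002, -0.003], [0.006, -0.155, -0.988, 1.34], [0.0, 0.0, 0.0, 1.0]]}
side {'fx': 475.871, 'fy': 475.871, 'cx': 281.741, 'cy': 203.198, 'distortion': [-0.13, 0.0, 0.0, 0.0, 0.0], 'extrinsics': [[0.83, -0.369, 0.419, -0.009], [-0.558, -0.54, 0.63, -0.824], [-0.006, -0.756, -0.654, 0.983], [0.0, 0.0, 0.0, 1.0]]}
```

View pics/top0.png

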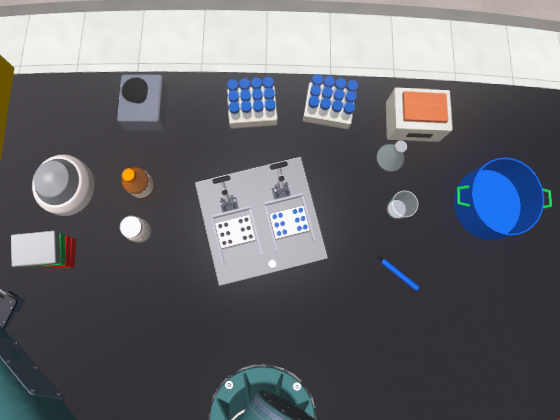

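View pics/side0.png

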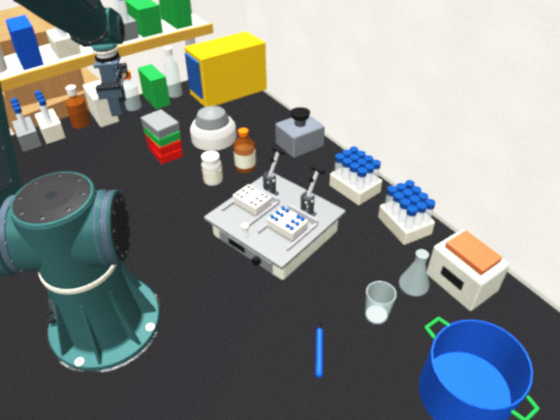

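Top view: the full (blue-capped) rack is in the right lane at about (290,222), the empty one at (236,232), the vial at (272,264) and the right crossbar at (279,166). The deck corners are near (196,183), (300,158), (327,258) and (220,284).

```bash
cat > h.py <<'E'
import numpy as np,cv2
from workcell import bot,optics
def cal(n):
    c=optics.calibration(n);K=np.array([[c["fx"],0,c["cx"]],[0,c["fy"],c["cy"]],[0,0,1]]);return K,np.array(c["distortion"]),np.array(c["extrinsics"])
def plane(n,px,z,c=None):
    K,D,E=c or cal(n); u=cv2.undistortPoints(np.float64(px).reshape(-1,1,2),K,D)[:,0]
    r=np.c_[u,np.ones(len(u))]@E[:3,:3].T; o=E[:3,3]
    return o+r*((z-o[2])/r[:,2])[:,None]
def cloud(n,d,c=None):
    K,D,E=c or cal(n); v,u=np.mgrid[:420,:560]
    p=cv2.undistortPoints(np.c_[u.ravel(),v.ravel()].astype(float).reshape(-1,1,2),K,D)[:,0]
    return ((np.c_[p,np.ones(len(p))]*d.reshape(-1,1))@E[:3,:3].T+E[:3,3]).reshape(420,560,3)
E
python3 - <<'E'
from h import *
f=np.load("top.npz");im,d=f["im"],f["d"]
P=cloud("top",d)
box=np.zeros(d.shape,bool);box[150:295,185:335]=1
m=box&(abs(P[...,2]-.085)<.012)&(d>0)
print("deck z",np.median(P[m][:,2]))
c,_=cv2.findContours(m.astype(np.uint8),0,1);c=max(c,key=cv2.contourArea).reshape(-1,2)
W=plane("top",c,.085)[:,:2].astype(np.float32)
h=cv2.convexHull(W);r=cv2.minAreaRect(h);print("deck",r, cv2.boxPoints(r).round(4).tolist())
hsv=cv2.cvtColor(im,cv2.COLOR_RGB2HSV)
b=box&(hsv[...,0]>100)&(hsv[...,0]<130)&(hsv[...,1]>120)
n,l,st,ce=cv2.connectedComponentsWithStats(b.astype(np.uint8))
for s,k in zip(st[1:],ce[1:]):print(s[4],k.round(1),plane("top",k,.133)[0].round(4))
# white racks: z ~ .125
w=box&(abs(P[...,2]-.125)<.012)&(hsv[...,1]<60)&(hsv[...,2]>190)
for x0,x1 in((210,262),(262,315)):
    q=w.copy();q[:,:x0]=0;q[:,x1:]=0;q[:200]=0
    c,_=cv2.findContours(q.astype(np.uint8),0,1);c=max(c,key=cv2.contourArea)
    print("rack",cv2.minAreaRect(plane("top",c,.125)[:,:2].astype(np.float32)))
t=box&(P[...,2]>.2)
n,l,st,ce=cv2.connectedComponentsWithStats(t.astype(np.uint8))
for i in range(1,n):
    if st[i][4]>5:print("tip",st[i],np.median(P[l==i],0))
cv2.imwrite("pics/crop.png",cv2.resize(im[145:295,180:340,::-1],None,fx=4,fy=4,interpolation=2))
E
```

```text
deck z 0.08490574539228957
deck ((0.5269913673400879, 0.016719087958335876), (0.28024619817733765, 0.2904113233089447), 15.432909965515137) [[0.353300005197525, 0.11940000206232071], [0.43059998750686646, -0.16050000488758087], [0.7006999850273132, -0.0860000029206276], [0.6233999729156494, 0.1940000057220459]]
14 [294.6 210.8] [ 0.5448 -0.0707  0.133 ]
13 [300.4 209.6] [ 0.5481 -0.0851  0.133 ]
12 [280.  214.5] [ 0.5345 -0.0341  0.133 ]
13 [274.2 215.8] [ 0.5307 -0.0197  0.133 ]
14 [302.5 217.7] [ 0.5277 -0.0907  0.133 ]
13 [296.8 219.5] [ 0.5227 -0.0765  0.133 ]
13 [282.2 222.8] [ 0.5135 -0.0401  0.133 ]
13 [276.4 224.4] [ 0.5093 -0.0255  0.133 ]
13 [304.8 226.5] [ 0.5055 -0.0968  0.133 ]
13 [299.2 227.5] [ 0.5027 -0.0826  0.133 ]
13 [278.6 232.6] [ 0.4887 -0.0315  0.133 ]
13 [284.4 231.4] [ 0.4921 -0.0459  0.133 ]
rack ((0.4909161925315857, 0.07879320532083511), (0.06516534090042114, 0.08948086202144623), 15.53660774230957)
rack ((0.5179821848869324, -0.057637181133031845), (0.06531838327646255, 0.08926783502101898), 15.401429176330566)
tip [269 162  19  12 110] [ 0.6379354  -0.02530252  0.21992408]
tip [212 175  18  12 108] [0.60056433 0.10849568 0.22014599]
tip [278 176   6   4  15] [ 0.61402897 -0.03288552  0.20309239]
tip [222 190   5   4  13] [0.57698234 0.10254123 0.2021847 ]
```

View pics/crop.png

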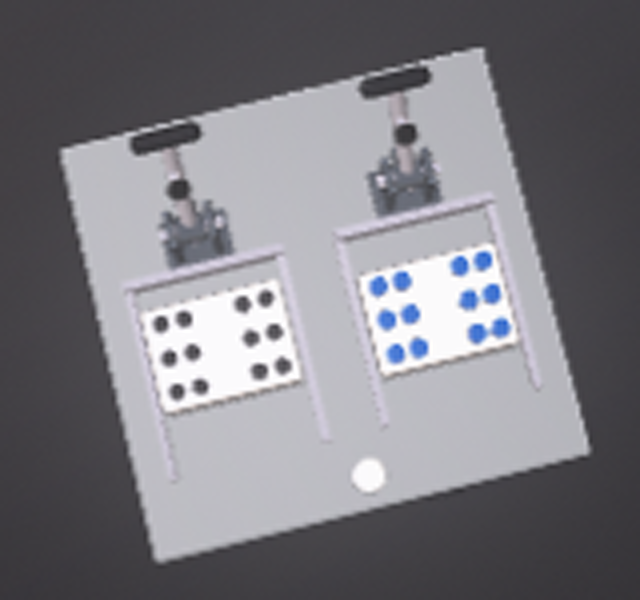

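Shaker: centre (0.527, 0.017), yaw 0.269 rad. The full rack is in the right lane, about 28 mm short of home. I'll turn the tool so its x runs along the lane and partly close the fingers.

Emit:
{"op": "play_rows", "data": {
  "plan": [
    {"grip": 0,"translation": [0,0,-0.2],"twist": -1},
    {"grip": 0,"translation": [0,0,-0.2],"twist": -1},
    {"grip": 0,"translation": [0,0,-0.2],"twist": -1},
    {"grip": 0,"translation": [0,0,0],"twist": -1},
    {"grip": 0,"translation": [0,0,0],"twist": -1}
  ]
}}

```text
clock: 0.72
tcp_pos: [0.3099, 0.6275, 0.2547]
tcp_rot: [-0.088, -3.14, 0.001]
wrist_force: [-0.2, 0.4, -0.4]
opening: 0.0463
finger_force: 0.0
```

Emit:
{"op": "play_rows", "data": {
  "plan": [
    {"grip": 0,"translation": [0,0,0],"twist": -1},
    {"grip": 0,"translation": [0,0,0],"twist": -1},
    {"grip": 0,"translation": [0,0,0],"twist": -1},
    {"grip": 0,"translation": [0,0,0],"twist": -1},
    {"grip": 0,"translation": [0,0,0],"twist": -0.1}
  ]
}}

```text
clock: 1.35
tcp_pos: [0.3099, 0.6275, 0.2546]
tcp_rot: [0.421, -3.113, 0.001]
wrist_force: [0.8, 0.0, -0.1]
opening: 0.0456
finger_force: 0.0
```

```bash
cat >> h.py <<'E'
from scipy.spatial.transform import Rotation as Ro
Y=0.2694;S=np.array([[np.cos(Y),-np.sin(Y),0],[np.sin(Y),np.cos(Y),0],[0,0,1]]);O=np.array([.527,.0167,0])
def go(*ts):
    "units of tool translation to shaker-frame targets"
    s=bot.state();R=Ro.from_rotvec(s["tcp_rot"]).as_matrix();p=np.array(s["tcp_pos"])
    print("t",s["clock"],"shaker pos",(S.T@(p-O)).round(4),"world",p.round(4),"toolx deg",np.degrees(np.arctan2(R[1,0],R[0,0])).round(2),"want",np.degrees(Y)+180,"open",round(float(s["opening"]),4),"F",(S.T@s["wrist_force"]).round(1),"q",np.round(s["qpos"],2))
    for t in ts:
        w=O+S@np.array(t);print(t,w.round(3),((w-p)@R/.04).round(2));p=w
E
python3 -c "
from h import *
go((-.095,-.069,.25),(-.095,-.069,.117))"
```

```text
t 1.35 shaker pos [-0.0467  0.6465  0.2546] world [0.3099 0.6275 0.2546] toolx deg -164.58 want 195.43548300082438 open 0.0456 F [ 0.8 -0.2 -0.1] q [ 1.08  0.35  1.72  0.    1.07 -0.76]
(-0.095, -0.069, 0.25) [ 0.454 -0.075  0.25 ] [  1.2  -17.89   0.12]
(-0.095, -0.069, 0.117) [ 0.454 -0.075  0.117] [-0.    0.    3.32]
```

Emit:
{"op": "play_rows", "data": {
  "plan": [
    {"grip": 0,"translation": [0,-0.6,0],"twist": 0},
    {"grip": 0,"translation": [0,-1,0],"twist": 0},
    {"grip": 0,"translation": [0,-1,0],"twist": 0},
    {"grip": 0,"translation": [0,-1,0],"twist": 0},
    {"grip": 0,"translation": [0,-1,0],"twist": 0}
  ]
}}

```text
clock: 1.98
tcp_pos: [0.3591, 0.449, 0.2548]
tcp_rot: [0.419, -3.114, 0.0]
wrist_force: [-0.5, 0.1, 0.3]
opening: 0.0457
finger_force: 0.0
```

Emit:
{"op": "play_rows", "data": {
  "plan": [
    {"grip": 0,"translation": [0,-1,0],"twist": 0},
    {"grip": 0,"translation": [0,-1,0],"twist": 0},
    {"grip": 0,"translation": [0,-1,0],"twist": 0},
    {"grip": 0,"translation": [0,-1,0],"twist": 0},
    {"grip": 0,"translation": [0,-1,0],"twist": 0}
  ]
}}

```text
clock: 2.6
tcp_pos: [0.4123, 0.2562, 0.255]
tcp_rot: [-0.419, 3.113, 0.0]
wrist_force: [0.7, -0.4, 0.1]
opening: 0.0457
finger_force: 0.0
```

Emit:
{"op": "play_rows", "data": {
  "plan": [
    {"grip": 0,"translation": [0,-1,0],"twist": 0},
    {"grip": 0,"translation": [0,-1,0],"twist": 0},
    {"grip": 0,"translation": [0,-1,0],"twist": 0},
    {"grip": 0,"translation": [0,-1,0],"twist": 0},
    {"grip": 0,"translation": [0,-1,0],"twist": 0}
  ]
}}

```text
clock: 3.22
tcp_pos: [0.4655, 0.0633, 0.255]
tcp_rot: [-0.419, 3.113, -0.0]
wrist_force: [0.2, -0.4, 0.3]
opening: 0.0455
finger_force: 0.0
```

Emit:
{"op": "play_rows", "data": {
  "plan": [
    {"grip": 0,"translation": [0.3,-1,0],"twist": 0},
    {"grip": 0,"translation": [0.5,-1,0],"twist": 0},
    {"grip": 0,"translation": [0.4,-0.3,0],"twist": 0},
    {"grip": 0,"translation": [0,0,0],"twist": 0}
  ]
}}

```text
clock: 3.72
tcp_pos: [0.4431, -0.0375, 0.2549]
tcp_rot: [0.416, -3.114, 0.0]
wrist_force: [0.5, 0.1, 0.4]
opening: 0.0453
finger_force: 0.0
```

```bash
python3 -c "
from h import *
go((-.095,-.069,.15),(-.095,-.069,.117))
im,d=optics.read_camera('wrist');cv2.imwrite('pics/w1.png',im[:,:,::-1])"
```

```text
t 3.725 shaker pos [-0.0954 -0.0299  0.2549] world [ 0.4431 -0.0375  0.2549] toolx deg -164.77 want 195.43548300082438 open 0.0453 F [ 0.6 -0.   0.4] q [-0.14 -0.08  2.22 -0.    1.   -1.97]
(-0.095, -0.069, 0.15) [ 0.454 -0.075  0.15 ] [-0.01 -0.98  2.62]
(-0.095, -0.069, 0.117) [ 0.454 -0.075  0.117] [-0.    0.    0.82]
```

View pics/w1.png

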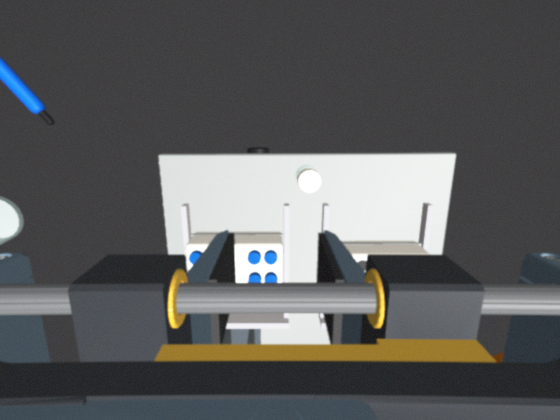

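The wrist view shows the lane and rack square to the tool, with the vial at (309,181) well clear. I'll shift over the right lane and descend.

Emit:
{"op": "play_rows", "data": {
  "plan": [
    {"grip": 0,"translation": [0,-0.5,0],"twist": 0},
    {"grip": 0,"translation": [0,-0.48,0.4],"twist": 0},
    {"grip": 0,"translation": [0,0,0.8],"twist": 0},
    {"grip": 0,"translation": [0,0,0.8],"twist": 0},
    {"grip": 0,"translation": [0,0,0.6],"twist": 0}
  ]
}}

```text
clock: 4.4
tcp_pos: [0.4542, -0.0737, 0.1497]
tcp_rot: [0.422, -3.113, -0.0]
wrist_force: [-0.1, 0.8, 0.8]
opening: 0.0457
finger_force: 0.0
```

Emit:
{"op": "play_rows", "data": {
  "plan": [
    {"grip": 0,"translation": [0,0,0.5],"twist": 0},
    {"grip": 0,"translation": [0,0,0.3],"twist": 0},
    {"grip": 0,"translation": [0,0,0],"twist": 0}
  ]
}}

```text
clock: 4.78
tcp_pos: [0.4539, -0.0741, 0.1185]
tcp_rot: [0.422, -3.112, -0.001]
wrist_force: [-0.8, 0.5, -0.2]
opening: 0.0461
finger_force: 0.0
```

```bash
python3 -c "
from h import *
go((-.0775,-.069,.118),(-.049,-.069,.118))"
```

```text
t 4.775 shaker pos [-0.0946 -0.0681  0.1185] world [ 0.4539 -0.0741  0.1185] toolx deg -164.56 want 195.43548300082438 open 0.0461 F [-0.6  0.7 -0.2] q [-0.21  0.19  2.25  0.    0.7  -2.05]
(-0.0775, -0.069, 0.118) [ 0.471 -0.07   0.118] [-0.43 -0.02  0.01]
(-0.049, -0.069, 0.118) [ 0.498 -0.063  0.118] [-0.71 -0.   -0.  ]
```

Emit:
{"op": "play_rows", "data": {
  "plan": [
    {"grip": 0,"translation": [-0.2,0,0],"twist": 0},
    {"grip": 0,"translation": [-0.15,0,0],"twist": 0},
    {"grip": 0,"translation": [-0.1,0,0],"twist": 0},
    {"grip": 0,"translation": [-0.1,0,0],"twist": 0},
    {"grip": 0,"translation": [-0.1,0,0],"twist": 0}
  ]
}}

```text
clock: 5.4
tcp_pos: [0.4792, -0.0676, 0.119]
tcp_rot: [0.421, -3.113, 0.0]
wrist_force: [-1.2, -0.2, 1.3]
opening: 0.0456
finger_force: 0.8
```

Emit:
{"op": "play_rows", "data": {
  "plan": [
    {"grip": 0,"translation": [-0.1,0,0],"twist": 0},
    {"grip": 0,"translation": [-0.1,0,0],"twist": 0},
    {"grip": 0,"translation": [-0.08,0,0],"twist": 0},
    {"grip": 0,"translation": [-0.05,0,0],"twist": 0}
  ]
}}

```text
clock: 5.9
tcp_pos: [0.4919, -0.0641, 0.1189]
tcp_rot: [-0.422, 3.113, -0.0]
wrist_force: [-1.6, -1.0, 1.7]
opening: 0.0457
finger_force: 0.7
```

```bash
python3 -c "
from h import *
go((-.049,-.069,.118))
"
```

```text
t 5.9 shaker pos [-0.0553 -0.0686  0.1189] world [ 0.4919 -0.0641  0.1189] toolx deg -164.57 want 195.43548300082438 open 0.0457 F [-1.8 -0.5  1.7] q [-0.18  0.24  2.19 -0.    0.72 -2.02]
(-0.049, -0.069, 0.118) [ 0.498 -0.063  0.118] [-0.16 -0.01  0.02]
```

Now small steps, watching for the force rise at the stop.

Emit:
{"op": "play_rows", "data": {
  "plan": [
    {"grip": 0,"translation": [-0.05,0,0],"twist": 0},
    {"grip": 0,"translation": [-0.05,0,0],"twist": 0},
    {"grip": 0,"translation": [0,0,0],"twist": 0}
  ]
}}

```text
clock: 6.28
tcp_pos: [0.4959, -0.0631, 0.119]
tcp_rot: [-0.422, 3.113, -0.0]
wrist_force: [0.7, -0.4, -0.3]
opening: 0.0456
finger_force: 0.0
```

Emit:
{"op": "play_rows", "data": {
  "plan": [
    {"grip": 0,"translation": [-0.04,0,0],"twist": 0},
    {"grip": 0,"translation": [0,0,0],"twist": 0}
  ]
}}

```text
clock: 6.52
tcp_pos: [0.4969, -0.0627, 0.1189]
tcp_rot: [0.422, -3.112, -0.0]
wrist_force: [-3.1, -1.5, 1.4]
opening: 0.0457
finger_force: 1.8
```

Emit:
{"op": "play_rows", "data": {
  "plan": [
    {"grip": 0,"translation": [-0.03,0,0],"twist": 0},
    {"grip": 0,"translation": [0,0,0],"twist": 0}
  ]
}}

```text
clock: 6.78
tcp_pos: [0.4969, -0.0626, 0.1187]
tcp_rot: [0.422, -3.11, -0.0]
wrist_force: [-12.2, -6.3, 8.9]
opening: 0.0456
finger_force: 6.6
```

```bash
python3 -c "
from h import *
go((-.049,-.069,.118))
f,d=optics.read_camera('top')
hsv=cv2.cvtColor(f,cv2.COLOR_RGB2HSV);b=(hsv[...,0]>100)&(hsv[...,0]<130)&(hsv[...,1]>120);b[:195]=0;b[245:]=0;b[:,:262]=0;b[:,315:]=0
n,l,st,ce=cv2.connectedComponentsWithStats(b.astype(np.uint8))
for s,k in zip(st[1:],ce[1:]):print(s[4],(S.T@(plane('top',k,.133)[0]-O)).round(4))
"
```

```text
t 6.775 shaker pos [-0.0501 -0.0684  0.1187] world [ 0.4969 -0.0626  0.1187] toolx deg -164.56 want 195.43548300082438 open 0.0456 F [-13.4  -2.9   8.9] q [-0.17  0.25  2.18 -0.    0.72 -2.01]
(-0.049, -0.069, 0.118) [ 0.498 -0.063  0.118] [-0.03 -0.01  0.02]
4 [ 0.0197 -0.0543  0.133 ]
2 [ 0.0029 -0.0455  0.133 ]
```

The force rose to 13 N with no further motion, so the rack is home. I'll back off gently, rise, and check the rack from above.

Emit:
{"op": "play_rows", "data": {
  "plan": [
    {"grip": 0,"translation": [0.05,0,0],"twist": 0},
    {"grip": 0,"translation": [0.1,0,0],"twist": 0},
    {"grip": 0,"translation": [0.5,0,0],"twist": 0},
    {"grip": 0,"translation": [0,0,-0.7],"twist": 0},
    {"grip": 0,"translation": [0,0,-1],"twist": 0}
  ]
}}

```text
clock: 7.45
tcp_pos: [0.4712, -0.0694, 0.1868]
tcp_rot: [0.421, -3.111, -0.001]
wrist_force: [0.3, -1.2, -0.2]
opening: 0.0456
finger_force: 0.0
```

Emit:
{"op": "play_rows", "data": {
  "plan": [
    {"grip": 0.6,"translation": [0,0,-1],"twist": 0},
    {"grip": 0.6,"translation": [0,0,-1],"twist": 0},
    {"grip": 0.6,"translation": [0,0,-0.8],"twist": 0},
    {"grip": 0.6,"translation": [0,0,0],"twist": 0}
  ]
}}

```text
clock: 7.95
tcp_pos: [0.4733, -0.0697, 0.3009]
tcp_rot: [-0.421, 3.109, -0.002]
wrist_force: [-0.0, 0.7, -0.1]
opening: 0.0179
finger_force: 0.0
```

```bash
python3 -c "
from h import *
go((.137,-.069,.295),(.137,-.069,.217))
c=cal('side')
for n in ('side','wrist'):
    im,d=optics.read_camera(n);P=(cloud(n,d)-O)@S
    hsv=cv2.cvtColor(im,cv2.COLOR_RGB2HSV)
    w=(abs(P[...,2]-.125)<.006)&(abs(P[...,0])<.08)&(d>0)&(hsv[...,1]<60)
    for s,n2 in((-1,'right'),(1,'left')):
        q=P[w&(abs(P[...,1]-s*.07)<.05)][:,:2]
        if len(q)>30:print(n,n2,len(q),np.percentile(q,1,0).round(4),np.percentile(q,99,0).round(4),cv2.minAreaRect(q.astype(np.float32)))
    cv2.imwrite(f'pics/{n}2.png',im[:,:,::-1])
    if n=='side':cv2.imwrite('pics/side2c.png',cv2.resize(im[150:290,190:360,::-1],None,fx=4,fy=4))
"
```

```text
t 7.95 shaker pos [-0.0747 -0.069   0.3009] world [ 0.4733 -0.0697  0.3009] toolx deg -164.59 want 195.43548300082438 open 0.0179 F [ 0.2  0.7 -0.1] q [-0.19 -0.07  2.12  0.    1.09 -2.03]
(0.137, -0.069, 0.295) [ 0.677 -0.013  0.295] [-5.29  0.    0.17]
(0.137, -0.069, 0.217) [ 0.677 -0.013  0.217] [0.01 0.   1.95]
side right 467 [-0.0362 -0.1145] [ 0.0581 -0.0259] ((0.012030892074108124, -0.06997466087341309), (0.0993274673819542, 0.0912618637084961), 0.3814636766910553)
side left 535 [-0.0555  0.0238] [0.0491 0.112 ] ((-0.00021199136972427368, 0.06834908574819565), (0.09482740610837936, 0.1123872771859169), 89.20397186279297)
wrist right 1505 [-0.0341 -0.1104] [ 0.0179 -0.0241] ((0.012084785848855972, -0.06720145046710968), (0.09329155087471008, 0.08898027241230011), 0.0600968599319458)
wrist left 3969 [-0.0526  0.0262] [0.0107 0.1146] ((-0.02033175155520439, 0.07086096704006195), (0.09086829423904419, 0.06575223803520203), 89.9578628540039)
```

View pics/side2c.png

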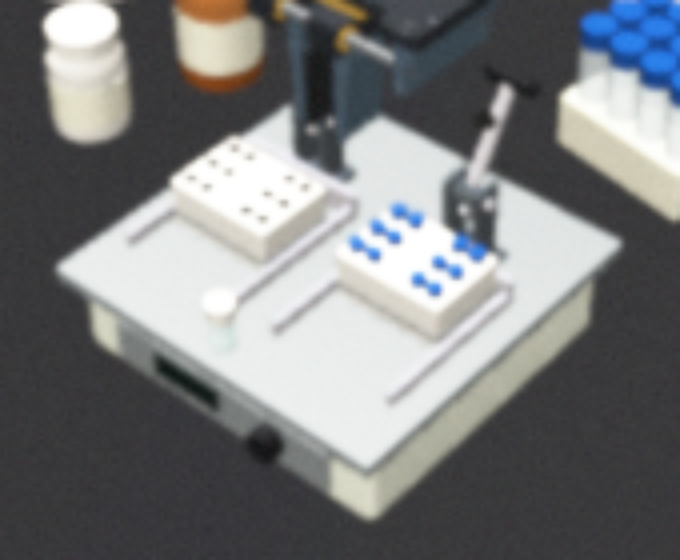

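The full rack sits square against the stop (near edge at about −34 mm, home is −33), and the vial and empty rack haven't moved. Next I'll go over the lever to behind the right crossbar.

Emit:
{"op": "play_rows", "data": {
  "plan": [
    {"grip": 0.6,"translation": [-0.6,0,0],"twist": 0},
    {"grip": 0.6,"translation": [-1,0,0],"twist": 0},
    {"grip": 0.6,"translation": [-1,0,0],"twist": 0},
    {"grip": 0.6,"translation": [-1,0,0],"twist": 0},
    {"grip": 0.6,"translation": [-1,0,0],"twist": 0}
  ]
}}

```text
clock: 8.68
tcp_pos: [0.6508, -0.02, 0.2968]
tcp_rot: [0.421, -3.111, -0.001]
wrist_force: [-0.1, -0.4, 0.0]
opening: 0.0183
finger_force: 0.0
```

Emit:
{"op": "play_rows", "data": {
  "plan": [
    {"grip": 0.6,"translation": [-0.7,0,0],"twist": 0},
    {"grip": 0.6,"translation": [0,0,0],"twist": 0}
  ]
}}

```text
clock: 8.93
tcp_pos: [0.6778, -0.0126, 0.2965]
tcp_rot: [0.422, -3.11, -0.001]
wrist_force: [-0.7, 0.4, -1.4]
opening: 0.0179
finger_force: 0.0
```

```bash
python3 -c "
from h import *
go((.137,-.070,.217),(.1195,-.07,.217),(.02,-.07,.217))"
```

```text
t 8.925 shaker pos [ 0.1375 -0.0683  0.2965] world [ 0.6778 -0.0126  0.2965] toolx deg -164.54 want 195.43548300082438 open 0.0179 F [-0.5  0.6 -1.4] q [-0.05  0.28  1.74  0.    1.12 -1.89]
(0.137, -0.07, 0.217) [ 0.678 -0.014  0.217] [ 0.01 -0.04  1.99]
(0.1195, -0.07, 0.217) [ 0.661 -0.019  0.217] [0.44 0.   0.  ]
(0.02, -0.07, 0.217) [ 0.565 -0.045  0.217] [2.49 0.   0.01]
```

Emit:
{"op": "play_rows", "data": {
  "plan": [
    {"grip": 0.6,"translation": [0,-0.04,0.6],"twist": 0},
    {"grip": 0.6,"translation": [0,0,0.8],"twist": 0},
    {"grip": 0.6,"translation": [0,0,0.55],"twist": 0},
    {"grip": 0.6,"translation": [0.2,0,0],"twist": 0},
    {"grip": 0.6,"translation": [0.2,0,0],"twist": 0}
  ]
}}

```text
clock: 9.55
tcp_pos: [0.6623, -0.0189, 0.2217]
tcp_rot: [-0.421, 3.112, -0.0]
wrist_force: [2.7, 0.9, 2.4]
opening: 0.018
finger_force: 2.0
```

Emit:
{"op": "play_rows", "data": {
  "plan": [
    {"grip": 0.6,"translation": [0.2,0,0],"twist": 0},
    {"grip": 0.6,"translation": [0.2,0,0],"twist": 0},
    {"grip": 0.6,"translation": [0.2,0,0],"twist": 0},
    {"grip": 0.6,"translation": [0.2,0,0],"twist": 0}
  ]
}}

```text
clock: 10.05
tcp_pos: [0.6312, -0.0273, 0.221]
tcp_rot: [0.422, -3.113, 0.0]
wrist_force: [1.3, 0.3, 1.9]
opening: 0.0182
finger_force: 1.0
```

```bash
python3 -c "
from h import *
go((.027,-.07,.217),(.015,-.07,.217))
im,d=optics.read_camera('side')
cv2.imwrite('pics/side3c.png',cv2.resize(im[110:290,190:360,::-1],None,fx=3,fy=3))
"
```

```text
t 10.05 shaker pos [ 0.0887 -0.0702  0.221 ] world [ 0.6312 -0.0273  0.221 ] toolx deg -164.58 want 195.43548300082438 open 0.0182 F [ 1.3 -0.   1.9] q [-0.08  0.29  1.88 -0.    0.97 -1.92]
(0.027, -0.07, 0.217) [ 0.572 -0.044  0.217] [1.54 0.   0.1 ]
(0.015, -0.07, 0.217) [ 0.56  -0.047  0.217] [ 0.3 -0.   0. ]
```

View pics/side3c.png

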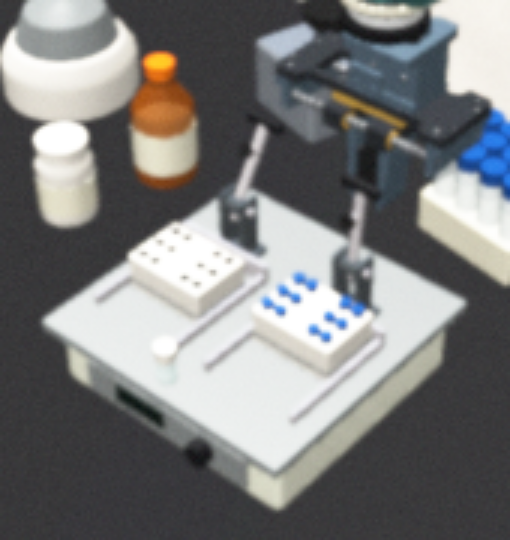

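The fingers are on the right crossbar and the lever is nearly upright. I'll continue over centre.

Emit:
{"op": "play_rows", "data": {
  "plan": [
    {"grip": 0.6,"translation": [0.2,0,0.02],"twist": 0},
    {"grip": 0.6,"translation": [0.2,0,0.02],"twist": 0},
    {"grip": 0.6,"translation": [0.2,0,0.02],"twist": 0},
    {"grip": 0.6,"translation": [0.2,0,0.02],"twist": 0},
    {"grip": 0.6,"translation": [0.2,0,0.02],"twist": 0}
  ]
}}

```text
clock: 10.72
tcp_pos: [0.5925, -0.0379, 0.2167]
tcp_rot: [0.422, -3.113, -0.0]
wrist_force: [1.6, 0.1, -0.8]
opening: 0.0177
finger_force: 0.3
```

Emit:
{"op": "play_rows", "data": {
  "plan": [
    {"grip": 0.6,"translation": [0.2,0,0],"twist": 0},
    {"grip": 0.6,"translation": [0.2,0,0],"twist": 0},
    {"grip": 0.6,"translation": [0.2,0,0],"twist": 0},
    {"grip": 0.6,"translation": [0.15,0,0],"twist": 0},
    {"grip": 0.6,"translation": [0,0,0],"twist": 0}
  ]
}}

```text
clock: 11.35
tcp_pos: [0.564, -0.0459, 0.217]
tcp_rot: [-0.421, 3.113, -0.0]
wrist_force: [0.1, -1.3, 0.4]
opening: 0.0185
finger_force: 0.0
```

```bash
python3 -c "
from h import *
go((.027,-.07,.217))
im,d=optics.read_camera('side')
cv2.imwrite('pics/side4c.png',cv2.resize(im[110:290,190:360,::-1],None,fx=3,fy=3))
"
```

```text
t 11.35 shaker pos [ 0.019  -0.0702  0.217 ] world [ 0.564  -0.0459  0.217 ] toolx deg -164.59 want 195.43548300082438 open 0.0185 F [-0.2 -1.2  0.4] q [-0.12  0.19  2.02  0.    0.94 -1.96]
(0.027, -0.07, 0.217) [ 0.572 -0.044  0.217] [-0.2   0.01  0.  ]
```

View pics/side4c.png

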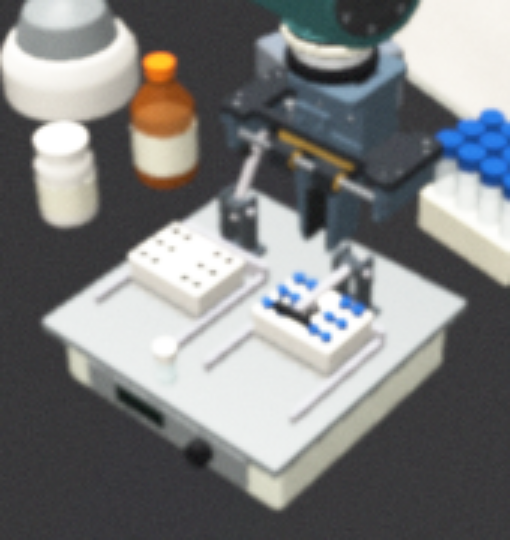

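The clamp has snapped down onto the full rack. I'll retreat upward and clear the view.

Emit:
{"op": "play_rows", "data": {
  "plan": [
    {"grip": 0.6,"translation": [0,0,-0.8],"twist": 0},
    {"grip": 0.6,"translation": [0,0,-1],"twist": 0},
    {"grip": 0.6,"translation": [0,0,-1],"twist": 0},
    {"grip": 0.6,"translation": [0,0,-0.8],"twist": 0},
    {"grip": 0.6,"translation": [0,0,0],"twist": 0}
  ]
}}

```text
clock: 12.02
tcp_pos: [0.5655, -0.0459, 0.3636]
tcp_rot: [-0.421, 3.109, -0.002]
wrist_force: [1.1, 0.3, -0.0]
opening: 0.0184
finger_force: 0.0
```

Emit:
{"op": "play_rows", "data": {
  "plan": [
    {"grip": 0.6,"translation": [0,-0.7,0],"twist": 0},
    {"grip": 0.6,"translation": [0,-1,0],"twist": 0},
    {"grip": 0.6,"translation": [0,-1,0],"twist": 0},
    {"grip": 0.6,"translation": [0,-1,0],"twist": 0},
    {"grip": 0.6,"translation": [0,-1,0],"twist": 0}
  ]
}}

```text
clock: 12.65
tcp_pos: [0.6144, -0.2282, 0.3597]
tcp_rot: [0.422, -3.112, -0.001]
wrist_force: [0.2, 0.3, 0.2]
opening: 0.0184
finger_force: 0.0
```

Emit:
{"op": "play_rows", "data": {
  "plan": [
    {"grip": 0.6,"translation": [0,-0.5,0],"twist": 0},
    {"grip": 0.6,"translation": [0,0,0],"twist": 0}
  ]
}}

```text
clock: 12.9
tcp_pos: [0.6195, -0.2468, 0.3599]
tcp_rot: [0.42, -3.112, -0.001]
wrist_force: [-0.3, -0.1, -0.3]
opening: 0.0182
finger_force: 0.0
```

```bash
python3 -c "
from h import *
go()
im,d=optics.read_camera('top')
cv2.imwrite('pics/top5.png',cv2.resize(im[145:295,90:440,::-1],None,fx=2.2,fy=2.2,interpolation=2))
"
```

```text
t 12.9 shaker pos [ 0.0191 -0.2786  0.3599] world [ 0.6195 -0.2468  0.3599] toolx deg -164.64 want 195.43548300082438 open 0.0182 F [-0.4 -0.  -0.3] q [-0.41  0.21  1.71  0.    1.22 -2.25]
```

View pics/top5.png

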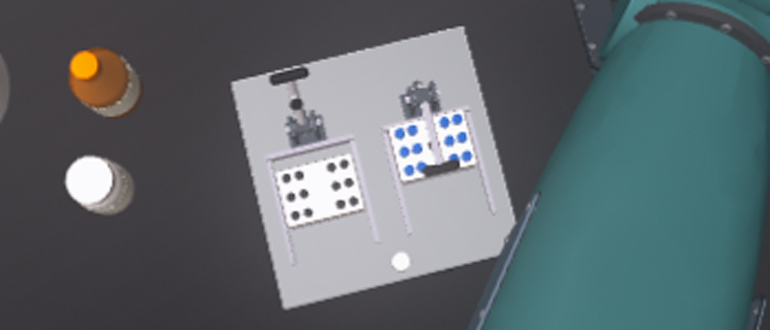

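The full rack is home with its clamp closed across it (crossbar near (440,167)). The empty rack, its open clamp and the vial are where they were.

```bash
python3 -c "
from workcell import bot
print(bot.close_job())"
```

```text
the job is handed in; nothing more can be done
None
```

The full rack is pushed home against the right lane's end stop and that lane's clamp is snapped shut on it; the last pictures show the empty rack, its open clamp and the vial unmoved, and the job was handed in at about 13 s.

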